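# Test two roaster return springs and reject the tired one

### The job

Test the two return springs of the roaster's hatch on the spring tester: press straight down on the cap of the spring in the blue-rimmed seat with about 12 newtons, hold it for a second and see whether the cap's top stays above the red reference mark, then do the same with the spring in the yellow-rimmed seat. Press gently: never load a spring with more than 17 newtons or squash it solid. One spring is tired and sinks below the mark: stand it upright in the red tray, leave the good one standing in its seat, and leave everything else on the bench where it is.

Things in the scene. Friction and masses are not known exactly. Their poses are not given: they have to be found in the camera images.
- tester: spring tester, fixed: grey plate 100 x 210 x 14 mm. Origin at the centre of its underside, x across its short side, y along its long side, z up. At its middle stands a steel post, 10 mm thick, rising to 86 mm above the bench, with the red reference mark. A spring's seat lies 60 mm to each side of it along y.
- seat_blue (a point): centre of the floor of the blue-rimmed seat (on the plate's top, 14 mm above the bench). The rim is 8 mm high, 34 mm inside, 48 mm outside
- seat_yellow (a point): the same point of the yellow-rimmed seat, of the same size
- red_mark (a point): red reference mark on the tester's post: a 3 mm red band with thin red arms pointing 28 mm towards each seat; this point is at its mid-height, 73 mm above the bench, 11 mm below the top of an unloaded spring's cap. At 12 N the top of a good spring's cap stays about 4 mm above it, that of a tired one goes about 4 mm below it.
- reject_tray: red open tray for rejects, fixed, 140 x 140 x 30 mm outside, walls and floor 4 mm thick; origin at the centre of its underside, axes along its sides
- spring_1_middle (a point): centre, half-way up (35 mm above its underside), of one of two look-alike return springs, each standing upright in a seat of the tester: dark steel round foot 30 mm across and 34 mm high with a brass stripe, open steel coil 26 mm long, aluminium cap 28 mm across and 10 mm thick on top; 70 mm high unloaded, about 0.17 kg. z is its upright axis. It can be lifted by the cap or by the foot. Which one is tired cannot be seen and varies from seat to seat; it shows only under load.
- spring_1_cap (a point): centre of that spring's cap (5 mm below the cap's flat top); goes down with the cap
- spring_1_plunger (a joint): how far that spring is shortened (m): 0 unloaded (0.1 mm of slack if tired), at most 0.022 (solid). The springs' stiffness is not known: the cap begins to sink at less than 1.5 N, the press of 12 N takes 6 to 16 mm, and the cap springs back by itself
- spring_2_middle (a point): centre, half-way up (35 mm above its underside), of one of two look-alike return springs, each standing upright in a seat of the tester: dark steel round foot 30 mm across and 34 mm high with a brass stripe, open steel coil 26 mm long, aluminium cap 28 mm across and 10 mm thick on top; 70 mm high unloaded, about 0.17 kg. z is its upright axis. It can be lifted by the cap or by the foot. Which one is tired cannot be seen and varies from seat to seat; it shows only under load.
- spring_2_cap (a point): centre of that spring's cap (5 mm below the cap's flat top); goes down with the cap
- spring_2_plunger (a joint): how far that spring is shortened (m): 0 unloaded (0.1 mm of slack if tired), at most 0.022 (solid). The springs' stiffness is not known: the cap begins to sink at less than 1.5 N, the press of 12 N takes 6 to 16 mm, and the cap springs back by itself
- jar: bystander: amber glass jar, 56 mm wide, 75 mm high; origin at its underside or centre
- bearing: bystander: steel bearing ring, 52 mm outside, 15 mm high; origin at its underside or centre
- brush: bystander: wood-handled brush lying flat; origin at its underside or centre
- cup: bystander: white cup, 68 mm wide, 60 mm high; origin at its underside or centre

How it is judged:
By the outcome, as a careful person would: the job done as asked, in the order asked, and still so for the second after the job is handed in, with the robot touching nothing.
It also fails if it takes over 67 s, if anything falls off the work surface, if the arm or the gripper's body presses on something with over 40 N, if the wrist force passes 120 N, or if a joint passes its speed limit or range.

### The arm

A 6-joint arm with a two-finger parallel gripper is mounted at the origin on the work surface. World frame = base frame: x ahead of the robot, y to its left, z up, the work surface at z = 0. Lengths are in m, angles in rad, forces in N, time in s.
With the tool pointing down it reaches from about 0.35 to 0.975 m from the base axis. Payload 4.9 kg.
Tool frame: the origin (TCP) lies at the very end of the fingers, on their centre line; the grasp point (between the pads) lies 19 mm behind it; x points along the fingers, z is the direction in which the jaws open and shut, and the axes are right-handed (so a half turn about x gives the same grasp; the last joint's range is limited). The gripper opens to 85 mm and grips with 20 to 120 N. Pads are 22 mm wide; open, the fingers measure 114 mm over their backs; the gripper's body (76 mm by 85 mm) begins 54 mm behind the grasp point. The pads swing forward as they close: fully open they stand 13 mm farther back than shut.
Start: joints at [0.988, 0.053, 1.613, -0, 1.476, -0.119], TCP at [0.28, 0.559, 0.231] pointing down, gripper open.
Joint ranges: [-3.01, 3.01], [-1.01, 2.22], [0.06, 2.58], [-1.02, 4.17], [0.09, 2.62], [-3.14, 3.14]. Speed limits (rad/s): [2.57, 2.57, 3.14, 3.14, 3.14, 3.14].

### API

Orientations are given as a unit quaternion [w, x, y, z].
In Python, from plant import manip, vision, job gives the robot as it stands.
- The arm moves only by the tool servo_tool, never from a script. Its arguments are lists of equal length, an entry for each row: "twist": the turn, a rotation vector about the world's x, y, z in rad, a list of three; "xyz": the shift along the world's x, y, z in cm, a list of three; "fingers": the opening, from 0 (shut) to 1 (fully open). In form: {"twist": [[wx, wy, wz], ...], "xyz": [[x, y, z], ...], "fingers": [fingers, ...]}. A call has 1 to 8 rows; each row shifts and turns the commanded pose from where the row before left it; what a row does not reach is not made up. A row lasts 1/8 s, in which the tool goes at most 62.5 mm and 10.7 degrees, less where a joint would pass 70% of its speed; a pose out of reach is approached as far as the arm can. A call with a gripper value outside its range is refused whole. The fingers move at their own pace and stop on an object; the grip force is fixed at half the most. Time passes only in rows, so rows that do not move let the fingers close. It gives the time, the measured TCP pose, the force and the opening at its end, in the units of the state.
- manip.state(): the state, without advancing time (a new reading comes with each control period).
- vision.grab_frame(name): name is "scene" or "top" or "wrist"; returns the picture (420x560x3 uint8, red, green, blue); there is no depth.
- vision.get_calibration(name): a dict with "camera_matrix" (3x3 intrinsics, pixels), "k1" (the pictures are not rectified: a ray, as slopes to the right and down, at radius r is drawn at 1 + k1 r^2 times it, then the intrinsics apply), "origin" and "orientation" of the camera in the world; the wrist camera has in their place "mount" (4x4, takes a point from camera to tool coordinates, whose origin is the TCP and whose axes are the tool frame's). Camera axes: x right, y up, looking along -z (the intrinsics and any distortion apply to the point x, -y, -z); pixel columns grow to the right and rows downward; lengths in m; the calibration is good to about 2 mm. A picture is of the moment at which its call begins: read the wrist's pose just before it. get_calibration takes no time and is no camera call.
- job.job_done(): hands the job in, once; it reports no verdict.
Trained networks look in the newest picture that a camera, given by its name, has taken for a name from the list of things; names that differ only in an ending like _2 or _b are one class to them, and where a whole thing is asked for, a point or a joint stands for the part that bears it (a point fixed in the world has none). Each returns a list of dicts, best first, with "score" (0 to 1); they miss things now and then, are a little off and sometimes report something else, mostly with a low value. They report only what shows in the picture. A call takes as long as a camera call.
- vision.spot_in(camera, label): "extent" ([centre column, centre row, width, height] in pixels, round what is visible of it).
The state is a dict: "time": time; "joint_pos": joint angles; "joint_vel": joint speeds; "joint_efforts": joint torques, N m; "tool_pos": TCP position; "tool_rot": TCP orientation; "contact_force": force on the tool from outside, world axes, zero at the start; "ft_torque": the same for the moment, N m; "gripper_width": opening from 0.0 (shut) to 1.0 (fully open).
Only numpy, scipy, OpenCV 4.12 (cv2) and the standard library are available. Lean on these libraries where they do the work, as an engineer would, in place of code of your own. Each camera call takes 0.05 s, during which the arm holds its last target.

## Working session

There is one attempt and no reset: what is moved stays moved. The work goes in short steps, Python scripts to look and compute and a tool call to move; the robot and the scene stay as the last step left them, time stands still between calls to the robot, and variables do not carry over. Pictures are saved under pics/ and viewed, and the job is handed in when it is done.

Besides the shell and the picture viewer there is one more tool, called after "Emit:" as name(argument=value, ...) on one line, values as JSON. servo_tool: Moves the arm, as the interface text tells. Its arguments: {"type":"object","properties":{"twist":{"type":"array","items":{"type":"array","items":{"type":"number"}}},"xyz":{"type":"array","items":{"type":"array","items":{"type":"number"}}},"fingers":{"type":"array","items":{"type":"number"}}},"required":["twist","xyz","fingers"]}

```bash
ls; mkdir -p pics
cat > h.py <<'E'
import numpy as np, cv2
from scipy.spatial.transform import Rotation as R
from plant import manip, vision, job
def save(n,f):
    im=vision.grab_frame(n); cv2.imwrite(f,im[:,:,::-1]); return im
def rotq(q): return R.from_quat([q[1],q[2],q[3],q[0]]).as_matrix()
def cam(n,st=None):
    c=vision.get_calibration(n); K=np.array(c["camera_matrix"])
    if "mount" in c:
        M=np.array(c["mount"]); Rt=rotq(st["tool_rot"]); o=Rt@M[:3,3]+np.array(st["tool_pos"]); Rm=Rt@M[:3,:3]
    else:
        o=np.array(c["origin"]); Rm=np.array(c["orientation"]); Rm=rotq(Rm) if Rm.size==4 else Rm
    return K,c["k1"],o,Rm
def px2z(n,uv,z,st=None):
    K,k,o,Rm=cam(n,st)
    p=cv2.undistortPoints(np.array([[uv]],float),K,np.array([k,0,0,0.]))[0,0]
    d=Rm@np.array([p[0],-p[1],-1]); return o+d*(z-o[2])/d[2]
def proj(n,P,st=None):
    K,k,o,Rm=cam(n,st); q=Rm.T@(np.array(P)-o); x=q[0]/-q[2]; y=-q[1]/-q[2]; r=x*x+y*y
    x,y=x*(1+k*r),y*(1+k*r); return (K@[x,y,1])[:2]
E
python3 - <<'E'
from h import *
print(manip.state())
for n in("scene","top","wrist"): save(n,f"pics/{n}0.png")
for n in("scene","top","wrist"):
    c=vision.get_calibration(n);print(n,c)
for l in["spring_1_cap","spring_1_middle","tester","reject_tray","jar","cup","bearing","brush"]:
    for n in ("top",): print(l,n,vision.spot_in(n,l)[:3])
E
```

```text
pics
{'time': 0.0, 'joint_pos': array([ 9.87969035e-01,  5.33785059e-02,  1.61425061e+00, -4.21069477e-05,
        1.47599212e+00, -1.19018221e-01]), 'joint_vel': array([-0.00113977,  0.00076321, -0.00118178,  0.00048187,  0.00034693,
        0.00075605]), 'joint_efforts': array([-1.84864402e-04, -3.93715024e+01, -3.70163620e+01, -1.52499656e-04,
        7.28278115e-03, -5.42493879e-06]), 'tool_pos': array([0.27928446, 0.55845401, 0.23007551]), 'tool_rot': array([ 0.60088557, -0.37201583,  0.60217424,  0.37138515]), 'contact_force': array([-0.01528493,  0.12824007, -0.49992972]), 'ft_torque': array([ 0.0120557 , -0.05470644,  0.0071515 ]), 'gripper_width': 0.9983279272005157}
scene {'camera_matrix': array([[418.90308867,   0.        , 278.17000259],
       [  0.        , 418.90308867, 210.74576276],
       [  0.        ,   0.        ,   1.        ]]), 'k1': -0.0301191238011448, 'origin': array([ 1.20709696, -0.32460668,  0.6488263 ]), 'orientation': array([0.75320577, 0.3740547 , 0.23569057, 0.4870463 ])}
top {'camera_matrix': array([[481.60893431,   0.        , 287.83489718],
      
[... 831 characters left out ...]
 top [{'extent': [341.7, 233.0, 10.2, 19.4], 'score': 0.54}]
spring_1_middle top [{'extent': [364.9, 234.7, 93.9, 54.9], 'score': 0.7}, {'extent': [341.3, 235.1, 17.2, 18.2], 'score': 0.6}]
tester top [{'extent': [364.9, 233.1, 94.8, 54.6], 'score': 0.81}]
reject_tray top [{'extent': [221.7, 205.9, 56.4, 66.1], 'score': 0.91}]
jar top [{'extent': [288.1, 149.5, 24.3, 29.8], 'score': 0.77}]
cup top [{'extent': [396.5, 224.4, 11.2, 11.0], 'score': 0.73}, {'extent': [452.0, 248.8, 30.7, 29.9], 'score': 0.63}]
bearing top [{'extent': [285.2, 286.7, 21.6, 15.4], 'score': 0.83}]
brush top [{'extent': [136.2, 227.3, 26.5, 83.4], 'score': 0.96}, {'extent': [289.9, 149.5, 21.1, 28.2], 'score': 0.46}]
```

View pics/top0.png

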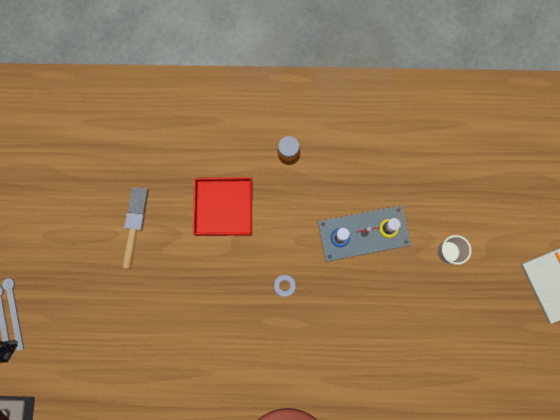

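View pics/scene0.png

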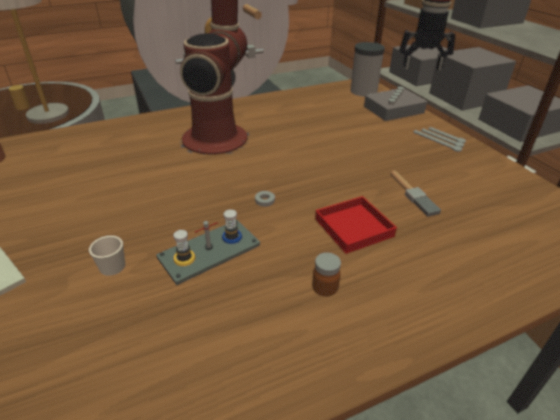

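Run:
```python
import cv2
im=cv2.imread("pics/top0.png")[185:285,300:440]; cv2.imwrite("pics/topc.png",cv2.resize(im,None,fx=5.5,fy=5.5,interpolation=cv2.INTER_CUBIC))
```

```text
(no output)
```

View pics/topc.png

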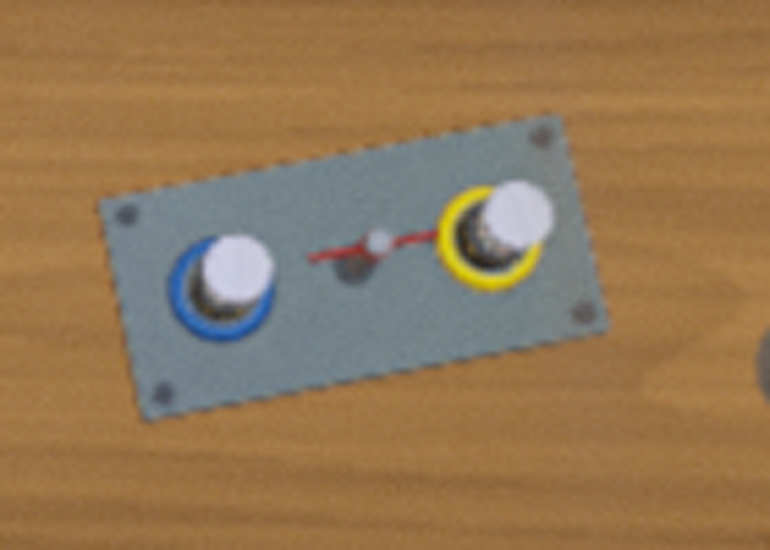

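Run:
```python
from h import *
st=manip.state()
print(rotq(st["tool_rot"]).round(3))
c=lambda x,y:(300+x/5.5,185+y/5.5)
a=[("bluerim",c(221,288),.022),("bluecap",c(237,268),.084),("yelrim",c(489,240),.022),("yelcap",c(518,215),.084),("post",c(379,242),.086),("tray",(223,207),.015),("corn1",c(100,200),.014),("corn2",c(145,420),.014),("corn3",c(607,328),.014),("corn4",c(562,115),.014)]
for n,p,z in a: print(n,px2z("top",p,z).round(4))
print([px2z("top",p,.03).round(3) for p in [(194,179),(251,178),(252,235),(194,236)]])
```

```text
[[-0.    -0.894  0.447]
 [-0.     0.447  0.894]
 [-1.     0.    -0.   ]]
bluerim [ 0.5027 -0.1169  0.022 ]
bluecap [ 0.5034 -0.1175  0.084 ]
yelrim [ 0.5259 -0.234   0.022 ]
yelcap [ 0.5276 -0.2339  0.084 ]
post [ 0.515 -0.176  0.086]
tray [0.5735 0.169  0.015 ]
corn1 [ 0.542  -0.0642  0.014 ]
corn2 [ 0.4453 -0.0846  0.014 ]
corn3 [ 0.489  -0.2865  0.014 ]
corn4 [ 0.5837 -0.269   0.014 ]
[array([0.639, 0.241, 0.03 ]), array([0.644, 0.101, 0.03 ]), array([0.504, 0.094, 0.03 ]), array([0.499, 0.233, 0.03 ])]
```

Emit:
servo_tool(twist=[[0,0,-0.075],[0,0,-0.075],[0,0,-0.075],[0,0,-0.075],[0,0,-0.075],[0,0,-0.075],[0,0,-0.075],[0,0,-0.075]], xyz=[[1.86,-5.6,0],[1.86,-5.6,0],[1.86,-5.6,0],[1.86,-5.6,0],[1.86,-5.6,0],[1.86,-5.6,0],[1.86,-5.6,0],[1.86,-5.6,0]], fingers=[0,0,0,0,0,0,0,0])

```text
time: 1.55
tool_pos: [0.4287, 0.1092, 0.2318]
tool_rot: [0.685, -0.177, 0.684, 0.176]
contact_force: [0.1, 0.2, 0.7]
gripper_width: 0.001
```

Emit:
servo_tool(twist=[[0,0,-0.075],[0,0,-0.075],[0,0,-0.075],[0,0,-0.075],[0,0,0]], xyz=[[1.86,-5.6,-1],[1.86,-5.6,-1],[1.86,-5.6,-1],[1.86,-5.6,-1],[0,0,0]], fingers=[0,0,0,0,0])

```text
time: 2.17
tool_pos: [0.5028, -0.1162, 0.1903]
tool_rot: [0.703, -0.071, 0.704, 0.071]
contact_force: [-0.6, 1.2, 0.6]
gripper_width: -0.003
```

```bash
cat > look.py <<'E'
from h import *
import sys
t=sys.argv[1]
st=manip.state(); im=save("wrist",f"pics/w{t}.png")
print({k:np.round(st[k],4) for k in("time","tool_pos","contact_force","gripper_width","joint_pos")}); print(rotq(st["tool_rot"]).round(3))
np.save(f"pics/st{t}.npy",st,allow_pickle=True)
for P in [(.5034,-.1175,.084),(.5276,-.2339,.084),(.515,-.176,.086)]: print(proj("wrist",P,st).round(1))
E
python3 look.py 1
```

```text
{'time': np.float64(2.175), 'tool_pos': array([ 0.5028, -0.1162,  0.1903]), 'contact_force': array([-0.6005,  1.1543,  0.643 ]), 'gripper_width': np.float64(-0.0029), 'joint_pos': array([-3.7120e-01, -1.8160e-01,  1.9055e+00, -5.0000e-04,  1.4195e+00,
       -5.7270e-01])}
[[-0.002 -0.2    0.98 ]
 [ 0.     0.98   0.2  ]
 [-1.     0.    -0.002]]
[281.2 218.2]
[281.5 362.6]
[280.6 297.2]
```

View pics/w1.png

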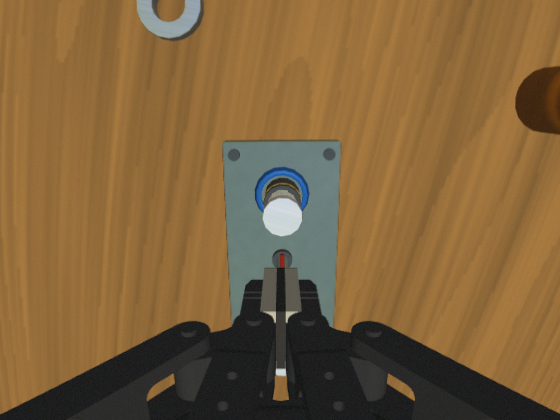

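Emit:
servo_tool(twist=[[0,0,0],[0,0,0],[0,0,0],[0,0,0],[0,0,0],[0,0,0]], xyz=[[0.07,-0.1,-3],[0,0,-3],[0,0,-2],[0,0,-1.5],[0,0,0],[0,0,0]], fingers=[0,0,0,0,0,0])

```text
time: 2.98
tool_pos: [0.5042, -0.114, 0.0975]
tool_rot: [0.704, -0.074, 0.703, 0.073]
contact_force: [0.2, 0.5, 0.3]
gripper_width: -0.003
```

```bash
python3 look.py 2
python3 - <<'E'
from h import *
print(px2z("wrist",(282.5,217),.084,np.load("pics/st1.npy",allow_pickle=True).item()))
E
```

```text
{'time': np.float64(2.975), 'tool_pos': array([ 0.5042, -0.114 ,  0.0975]), 'contact_force': array([0.1537, 0.5322, 0.2793]), 'gripper_width': np.float64(-0.0025), 'joint_pos': array([-3.6640e-01, -8.4800e-02,  1.9815e+00,  1.0000e-04,  1.2431e+00,
       -5.7390e-01])}
[[ 0.002 -0.206  0.979]
 [-0.001  0.979  0.206]
 [-1.    -0.001  0.002]]
[276.9 281.7]
[277.  468.4]
[275.8 389.8]
[ 0.50411446 -0.11644335  0.084     ]
```

View pics/w2.png

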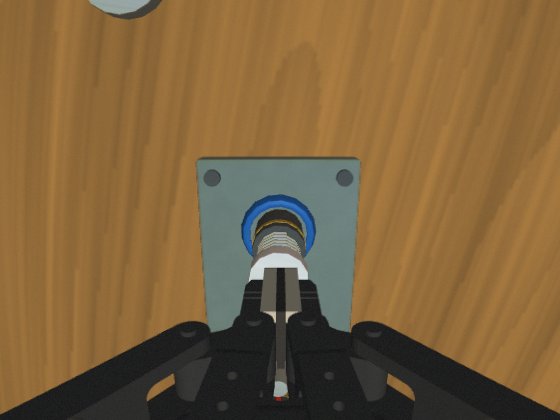

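Emit:
servo_tool(twist=[[0,0,0],[0,0,0],[0,0,0]], xyz=[[0,-0.25,-0.5],[0,0,-0.5],[0,0,0]], fingers=[0,0,0])

```text
time: 3.4
tool_pos: [0.503, -0.1165, 0.0856]
tool_rot: [0.703, -0.073, 0.704, 0.073]
contact_force: [0.4, 1.0, -0.4]
gripper_width: -0.003
```

Emit:
servo_tool(twist=[[0,0,0],[0,0,0],[0,0,0]], xyz=[[0,0,-0.15],[0,0,-0.15],[0,0,0]], fingers=[0,0,0])

```text
time: 3.78
tool_pos: [0.5037, -0.1166, 0.0836]
tool_rot: [0.703, -0.073, 0.703, 0.073]
contact_force: [-0.7, 0.1, 1.8]
gripper_width: 0.001
```

Emit:
servo_tool(twist=[[0,0,0],[0,0,0]], xyz=[[0,0,-0.15],[0,0,0]], fingers=[0,0])

```text
time: 4.03
tool_pos: [0.5038, -0.1166, 0.0822]
tool_rot: [0.704, -0.073, 0.703, 0.073]
contact_force: [-2.2, -0.2, 3.8]
gripper_width: -0.004
```

Emit:
servo_tool(twist=[[0,0,0],[0,0,0]], xyz=[[0,0,-0.15],[0,0,0]], fingers=[0,0])

```text
time: 4.28
tool_pos: [0.5039, -0.1167, 0.0809]
tool_rot: [0.704, -0.073, 0.703, 0.073]
contact_force: [-2.0, 0.6, 4.9]
gripper_width: -0.002
```

Emit:
servo_tool(twist=[[0,0,0],[0,0,0]], xyz=[[0,0,-0.2],[0,0,0]], fingers=[0,0])

```text
time: 4.53
tool_pos: [0.5041, -0.1168, 0.0794]
tool_rot: [0.704, -0.073, 0.703, 0.073]
contact_force: [-1.9, 0.1, 8.6]
gripper_width: -0.003
```

Emit:
servo_tool(twist=[[0,0,0],[0,0,0]], xyz=[[0,0,-0.15],[0,0,0]], fingers=[0,0])

```text
time: 4.78
tool_pos: [0.5043, -0.1168, 0.0783]
tool_rot: [0.704, -0.073, 0.703, 0.073]
contact_force: [-2.6, 0.4, 10.2]
gripper_width: 0.003
```

Emit:
servo_tool(twist=[[0,0,0],[0,0,0]], xyz=[[0,0,-0.13],[0,0,0]], fingers=[0,0])

```text
time: 5.03
tool_pos: [0.5045, -0.1169, 0.0774]
tool_rot: [0.704, -0.073, 0.703, 0.073]
contact_force: [-2.8, 1.2, 11.4]
gripper_width: -0.004
```

Run:
```python
from h import *
s=manip.state(); print(s["contact_force"],s["tool_pos"])
im=save("scene","pics/s3.png"); cv2.imwrite("pics/s3c.png",cv2.resize(im[180:290,140:280,::-1],None,fx=5.5,fy=5.5,interpolation=cv2.INTER_CUBIC))
```

```text
[-2.75369491  1.17814128 11.36817327] [ 0.50453267 -0.11689096  0.07740311]
```

View pics/s3c.png

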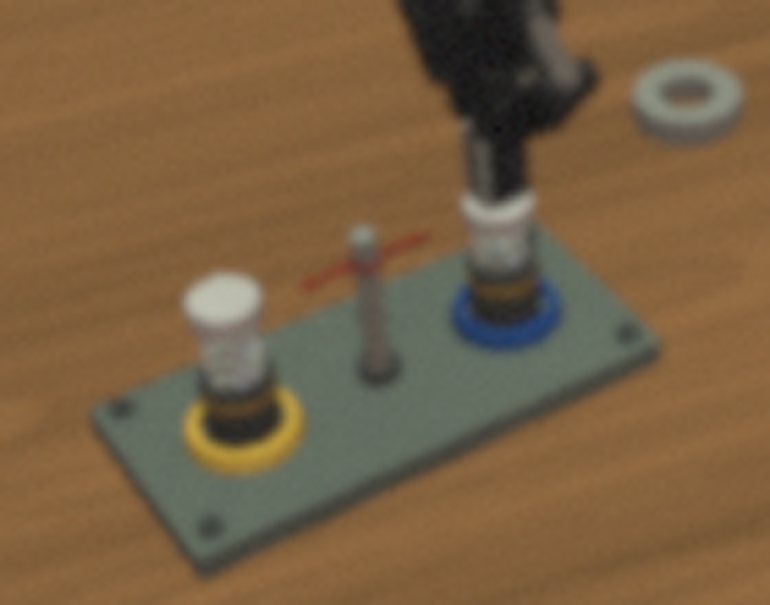

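The fingers are on the blue-seat cap, around (500,205) in the crop. It has sunk about 7 mm, and the fingertip is at 77 mm, above the 73 mm mark. I'll hold it there for over a second at about 12 N.

Emit:
servo_tool(twist=[[0,0,0],[0,0,0],[0,0,0],[0,0,0]], xyz=[[0,0,-0.05],[0,0,0],[0,0,0],[0,0,0]], fingers=[0,0,0,0])

```text
time: 5.58
tool_pos: [0.5047, -0.1169, 0.0771]
tool_rot: [0.704, -0.073, 0.703, 0.073]
contact_force: [-3.5, 0.8, 12.1]
gripper_width: 0.002
```

Emit:
servo_tool(twist=[[0,0,0],[0,0,0],[0,0,0],[0,0,0],[0,0,0],[0,0,0]], xyz=[[0,0,0],[0,0,0],[0,0,0],[0,0,0],[0,0,0],[0,0,0]], fingers=[0,0,0,0,0,0])

```text
time: 6.32
tool_pos: [0.5047, -0.117, 0.0772]
tool_rot: [0.704, -0.073, 0.703, 0.073]
contact_force: [-3.5, 0.8, 11.6]
gripper_width: -0.004
```

Emit:
servo_tool(twist=[[0,0,0],[0,0,0],[0,0,0]], xyz=[[0,0,0],[0,0,0],[0,0,0]], fingers=[0,0,0])

```text
time: 6.7
tool_pos: [0.5047, -0.1169, 0.0772]
tool_rot: [0.704, -0.073, 0.703, 0.073]
contact_force: [-2.7, 1.2, 11.9]
gripper_width: 0.003
```

Emit:
servo_tool(twist=[[0,0,0],[0,0,0],[0,0,0],[0,0,0],[0,0,0],[0,0,0],[0,0,0]], xyz=[[0,0,2.0],[0,0,4.0],[1.0,-5,3],[1.3,-6.7,0],[0,0,0],[0,0,0],[0,0,0]], fingers=[0,0,0,0,0,0,0])

```text
time: 7.58
tool_pos: [0.5249, -0.2266, 0.1641]
tool_rot: [0.703, -0.073, 0.704, 0.074]
contact_force: [0.0, 0.6, -0.7]
gripper_width: -0.003
```

```bash
python3 look.py 4
```

```text
{'time': np.float64(7.575), 'tool_pos': array([ 0.5249, -0.2266,  0.1641]), 'contact_force': array([ 0.0069,  0.5667, -0.7418]), 'gripper_width': np.float64(-0.003), 'joint_pos': array([-5.3780e-01, -2.1700e-02,  1.8024e+00,  2.0000e-04,  1.3624e+00,
       -7.4600e-01])}
[[-0.001 -0.207  0.978]
 [ 0.001  0.978  0.207]
 [-1.     0.001 -0.001]]
[283.3  35.2]
[282.3 240.2]
[281.8 144.7]
```

View pics/w4.png

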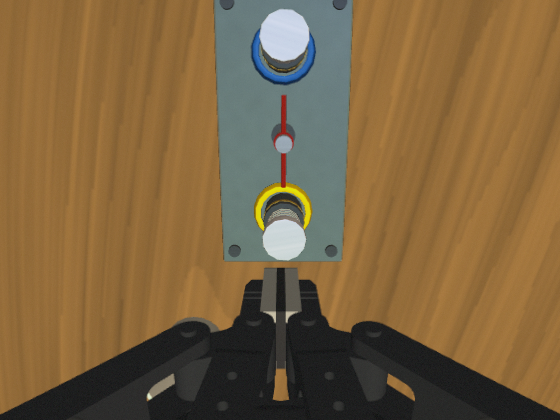

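Emit:
servo_tool(twist=[[0,0,0],[0,0,0],[0,0,0],[0,0,0],[0,0,0],[0,0,0]], xyz=[[0.3,-0.7,-2.5],[0,0,-2.5],[0,0,-1.5],[0,0,-0.5],[0,0,0],[0,0,0]], fingers=[0,0,0,0,0,0])

```text
time: 8.38
tool_pos: [0.5291, -0.2352, 0.0962]
tool_rot: [0.704, -0.074, 0.703, 0.073]
contact_force: [0.1, 0.3, 0.0]
gripper_width: -0.0
```

Emit:
servo_tool(twist=[[0,0,0],[0,0,0],[0,0,0]], xyz=[[-0.05,0.1,-0.6],[0,0,-0.3],[0,0,0]], fingers=[0,0,0])

```text
time: 8.75
tool_pos: [0.5276, -0.2337, 0.0855]
tool_rot: [0.703, -0.073, 0.704, 0.073]
contact_force: [-0.7, 0.4, -0.1]
gripper_width: -0.002
```

Emit:
servo_tool(twist=[[0,0,0],[0,0,0],[0,0,0]], xyz=[[0,0,-0.2],[0,0,-0.1],[0,0,0]], fingers=[0,0,0])

```text
time: 9.12
tool_pos: [0.528, -0.234, 0.0831]
tool_rot: [0.703, -0.073, 0.703, 0.073]
contact_force: [0.5, -0.8, 0.5]
gripper_width: 0.003
```

Emit:
servo_tool(twist=[[0,0,0],[0,0,0],[0,0,0]], xyz=[[0,0,-0.2],[0,0,-0.1],[0,0,0]], fingers=[0,0,0])

```text
time: 9.5
tool_pos: [0.5281, -0.234, 0.0803]
tool_rot: [0.703, -0.073, 0.703, 0.073]
contact_force: [-0.4, 0.4, 3.1]
gripper_width: 0.001
```

Emit:
servo_tool(twist=[[0,0,0],[0,0,0]], xyz=[[0,0,-0.2],[0,0,0]], fingers=[0,0])

```text
time: 9.75
tool_pos: [0.5281, -0.234, 0.0783]
tool_rot: [0.703, -0.073, 0.703, 0.073]
contact_force: [-1.3, 0.1, 3.8]
gripper_width: -0.002
```

Emit:
servo_tool(twist=[[0,0,0],[0,0,0],[0,0,0]], xyz=[[0,0,-0.2],[0,0,-0.2],[0,0,0]], fingers=[0,0,0])

```text
time: 10.12
tool_pos: [0.5283, -0.2341, 0.0748]
tool_rot: [0.704, -0.073, 0.703, 0.073]
contact_force: [-1.4, 0.6, 7.2]
gripper_width: 0.001
```

Emit:
servo_tool(twist=[[0,0,0],[0,0,0]], xyz=[[0,0,-0.2],[0,0,0]], fingers=[0,0])

```text
time: 10.38
tool_pos: [0.5284, -0.2342, 0.0731]
tool_rot: [0.704, -0.073, 0.703, 0.073]
contact_force: [-2.1, 1.1, 8.7]
gripper_width: 0.0
```

Emit:
servo_tool(twist=[[0,0,0],[0,0,0]], xyz=[[0,0,-0.2],[0,0,0]], fingers=[0,0])

```text
time: 10.62
tool_pos: [0.5285, -0.2342, 0.0714]
tool_rot: [0.704, -0.073, 0.703, 0.073]
contact_force: [-2.8, 1.9, 10.0]
gripper_width: -0.002
```

Emit:
servo_tool(twist=[[0,0,0],[0,0,0],[0,0,0]], xyz=[[0,0,-0.2],[0,0,-0.05],[0,0,0]], fingers=[0,0,0])

```text
time: 11.0
tool_pos: [0.5287, -0.2343, 0.0695]
tool_rot: [0.704, -0.073, 0.703, 0.073]
contact_force: [-3.7, 1.1, 12.2]
gripper_width: -0.0
```

Run:
```python
from h import *
s=manip.state(); print(s["contact_force"],s["tool_pos"])
im=save("scene","pics/s5.png"); cv2.imwrite("pics/s5c.png",cv2.resize(im[180:290,140:280,::-1],None,fx=5.5,fy=5.5,interpolation=cv2.INTER_CUBIC))
```

```text
[-3.69952114  1.14830777 12.21966192] [ 0.52866022 -0.23433208  0.06945934]
```

View pics/s5c.png

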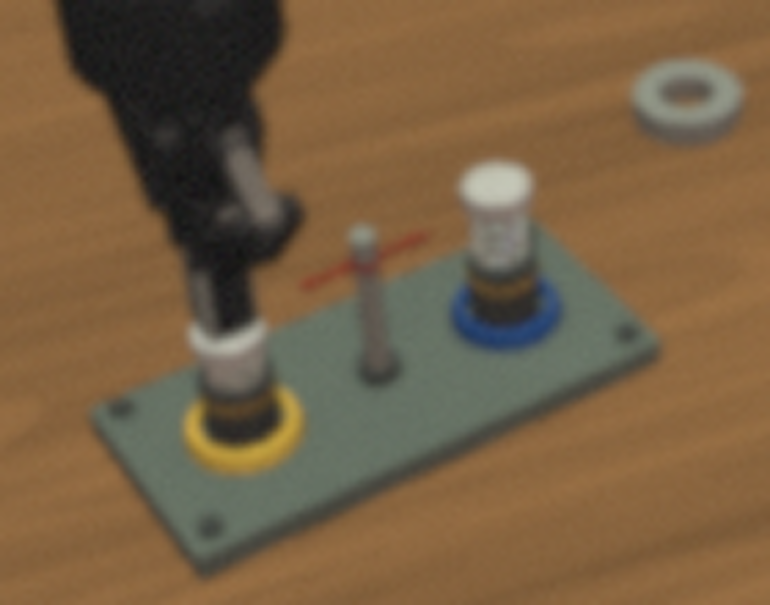

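The yellow-seat cap, around (230,330) in the crop, has sunk about 14.5 mm to 69.5 mm, below the mark. The blue-seat spring stands recovered. I'll hold for over a second.

Emit:
servo_tool(twist=[[0,0,0],[0,0,0],[0,0,0],[0,0,0],[0,0,0],[0,0,0]], xyz=[[0,0,0],[0,0,0],[0,0,0],[0,0,0],[0,0,0],[0,0,0]], fingers=[0,0,0,0,0,0])

```text
time: 11.8
tool_pos: [0.5287, -0.2343, 0.0695]
tool_rot: [0.704, -0.073, 0.703, 0.073]
contact_force: [-2.3, 1.8, 11.8]
gripper_width: -0.005
```

Emit:
servo_tool(twist=[[0,0,0],[0,0,0],[0,0,0],[0,0,0],[0,0,0]], xyz=[[0,0,0],[0,0,0],[0,0,0],[0,0,0],[0,0,0]], fingers=[0,0,0,0,0])

```text
time: 12.42
tool_pos: [0.5287, -0.2343, 0.0695]
tool_rot: [0.704, -0.073, 0.703, 0.073]
contact_force: [-2.4, 1.1, 11.6]
gripper_width: -0.001
```

Emit:
servo_tool(twist=[[0,0,0],[0,0,0],[0,0,0],[0,0,0],[0,0,0],[0,0,0],[0,0,0],[0,0,0]], xyz=[[0,0,1.0],[0,0,2],[0,0,3],[0,0,0],[0,0,0],[0,0,0],[0,0,0],[0,0,0]], fingers=[0,0,0,0.7,0.7,0.7,0.7,0.7])

```text
time: 13.42
tool_pos: [0.5276, -0.2337, 0.1269]
tool_rot: [0.703, -0.073, 0.704, 0.073]
contact_force: [1.2, 1.4, -0.2]
gripper_width: 0.695
```

```bash
python3 look.py 6
```

```text
{'time': np.float64(13.425), 'tool_pos': array([ 0.5276, -0.2337,  0.1269]), 'contact_force': array([ 1.1695,  1.391 , -0.1711]), 'gripper_width': np.float64(0.6954), 'joint_pos': array([-0.546 ,  0.0273,  1.8188,  0.    ,  1.2966, -0.7529])}
[[-0.001 -0.205  0.979]
 [ 0.001  0.979  0.205]
 [-1.     0.001 -0.001]]
[280.8   3.1]
[280.3 251.1]
[279.4 136.8]
```

View pics/w6.png

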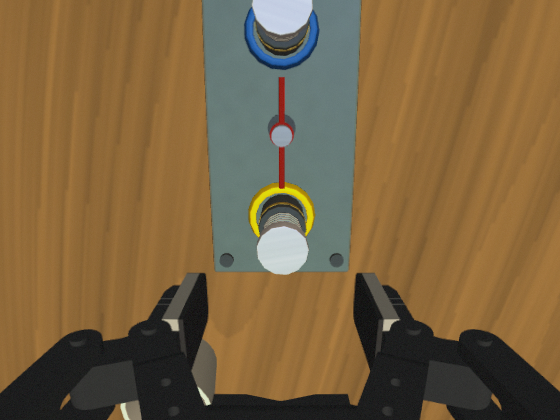

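Emit:
servo_tool(twist=[[0,0,0],[0,0,0],[0,0,0],[0,0,0],[0,0,0],[0,0,0]], xyz=[[0.07,0,-2],[0,0,-2],[0,0,-2],[0,0,-1.3],[0,0,0],[0,0,0]], fingers=[0.7,0.7,0.7,0.7,0.7,0.7])

```text
time: 14.22
tool_pos: [0.5291, -0.2342, 0.0551]
tool_rot: [0.704, -0.073, 0.703, 0.073]
contact_force: [0.3, -0.0, 0.5]
gripper_width: 0.697
```

```bash
python3 look.py 7
python3 - <<'E'
from h import *
im=save("scene","pics/s7.png"); cv2.imwrite("pics/s7c.png",cv2.resize(im[160:290,120:280,::-1],None,fx=4.5,fy=4.5,interpolation=cv2.INTER_CUBIC))
E
```

```text
{'time': np.float64(14.225), 'tool_pos': array([ 0.5291, -0.2342,  0.0551]), 'contact_force': array([ 0.3427, -0.0029,  0.5246]), 'gripper_width': np.float64(0.6972), 'joint_pos': array([-0.5453,  0.117 ,  1.8561, -0.    ,  1.1673, -0.7523])}
[[ 0.001 -0.206  0.979]
 [-0.001  0.979  0.206]
 [-1.    -0.001  0.001]]
[276.  -66.9]
[276.2 326.6]
[274.1 154.6]
```

View pics/s7c.png

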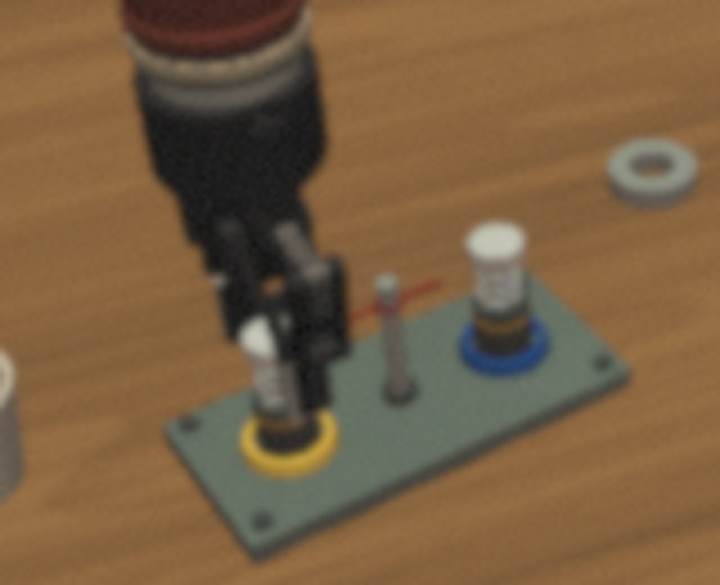

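View pics/w7.png

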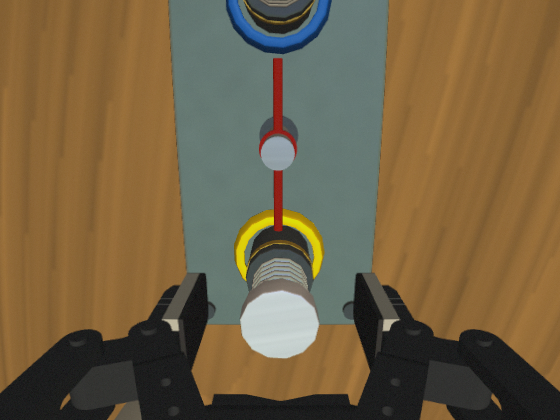

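The cap, at (279,321) in the wrist view, is centred between the fingers. In the scene view the fingers straddle the yellow-seat spring, so I'll close.

Emit:
servo_tool(twist=[[0,0,0],[0,0,0],[0,0,0],[0,0,0],[0,0,0],[0,0,0]], xyz=[[0,0,-0.2],[0,0,0],[0,0,0],[0,0,0],[0,0,0],[0,0,0]], fingers=[0.5,0.3,0.2,0.2,0.2,0.2])

```text
time: 15.08
tool_pos: [0.5286, -0.2339, 0.0526]
tool_rot: [0.703, -0.073, 0.703, 0.073]
contact_force: [0.4, 0.4, 0.7]
gripper_width: 0.305
```

Emit:
servo_tool(twist=[[0,0,0],[0,0,0],[0,0,0],[0,0,0],[0,0,0],[0,0,0]], xyz=[[0,0,0.5],[0,0,1.5],[0,0,3],[0,0,3],[0,0,0],[0,0,0]], fingers=[0.1,0.1,0.1,0.1,0.1,0.1])

```text
time: 15.82
tool_pos: [0.5281, -0.2336, 0.1317]
tool_rot: [0.703, -0.073, 0.704, 0.073]
contact_force: [-0.2, -0.2, -2.0]
gripper_width: 0.3
```

```bash
python3 look.py 8
python3 - <<'E'
from h import *
im=save("scene","pics/s8.png"); cv2.imwrite("pics/s8c.png",cv2.resize(im[140:290,120:280,::-1],None,fx=4,fy=4,interpolation=cv2.INTER_CUBIC))
E
```

```text
{'time': np.float64(15.825), 'tool_pos': array([ 0.5281, -0.2336,  0.1317]), 'contact_force': array([-0.179 , -0.2124, -2.0453]), 'gripper_width': np.float64(0.2997), 'joint_pos': array([-0.5453,  0.0231,  1.8144,  0.    ,  1.3052, -0.7523])}
[[-0.001 -0.205  0.979]
 [ 0.001  0.979  0.205]
 [-1.     0.001 -0.001]]
[279.8   6. ]
[279.4 247.9]
[278.4 136.1]
```

View pics/s8c.png

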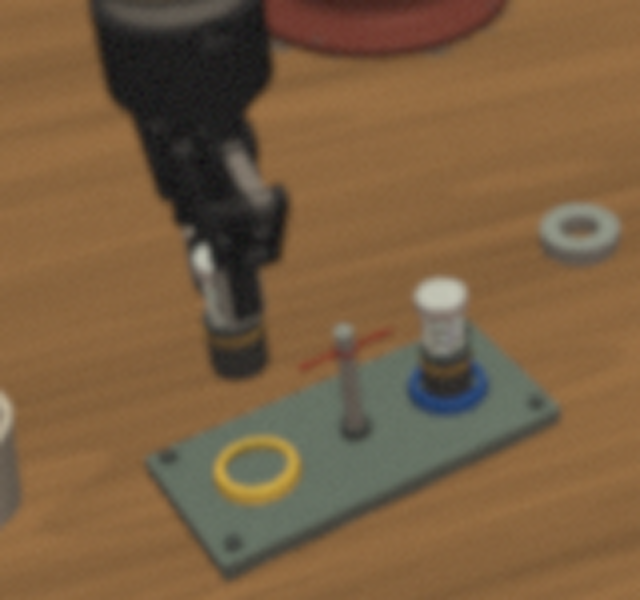

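View pics/w8.png

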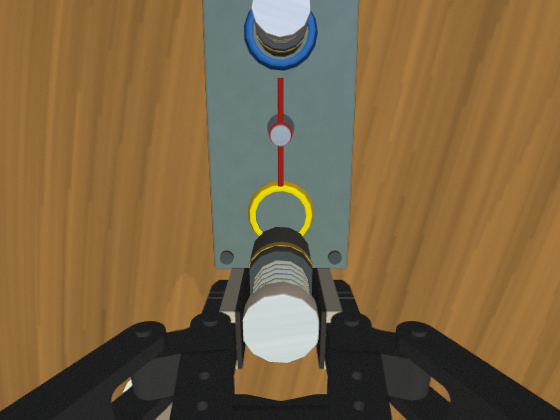

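Emit:
servo_tool(twist=[[0,0,0],[0,0,0],[0,0,0],[0,0,0],[0,0,0],[0,0,0],[0,0,0],[0,0,0]], xyz=[[0,0,3.5],[0,0,3.5],[0.3,2,0],[0.5,4,0],[0.6,5,0],[0.6,5,0],[0.6,5,0],[0.6,5,0]], fingers=[0.1,0.1,0.1,0.1,0.1,0.1,0.1,0.1])

```text
time: 16.92
tool_pos: [0.5589, 0.0289, 0.1993]
tool_rot: [0.702, -0.073, 0.705, 0.074]
contact_force: [0.4, -0.0, -2.3]
gripper_width: 0.303
```

Emit:
servo_tool(twist=[[0,0,0],[0,0,0],[0,0,0],[0,0,0],[0,0,0],[0,0,0],[0,0,0],[0,0,0]], xyz=[[0.6,5,0],[0.4,4,0],[0.2,3,0],[0,2,0],[0,0,0],[0,0,0],[0,0,0],[0,0,0]], fingers=[0.1,0.1,0.1,0.1,0.1,0.1,0.1,0.1])

```text
time: 17.92
tool_pos: [0.5727, 0.1653, 0.2026]
tool_rot: [0.703, -0.073, 0.703, 0.073]
contact_force: [-0.2, -0.2, -1.3]
gripper_width: 0.304
```

```bash
python3 look.py 9
python3 - <<'E'
from h import *
im=save("top","pics/t9.png")
E
```

```text
{'time': np.float64(17.925), 'tool_pos': array([0.5727, 0.1653, 0.2026]), 'contact_force': array([-0.2078, -0.2361, -1.2825]), 'gripper_width': np.float64(0.3042), 'joint_pos': array([ 1.5620e-01,  3.7000e-03,  1.7112e+00, -1.0000e-04,  1.4265e+00,
       -4.9500e-02])}
[[ 0.    -0.204  0.979]
 [-0.     0.979  0.204]
 [-1.    -0.     0.   ]]
[151.5 470.8]
[167.2 542. ]
[158.7 511.1]
```

View pics/w9.png

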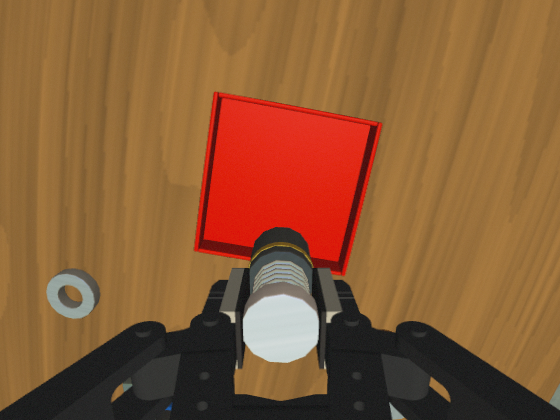

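Emit:
servo_tool(twist=[[0,0,0],[0,0,0],[0,0,0],[0,0,0],[0,0,0],[0,0,0],[0,0,0],[0,0,0]], xyz=[[0,0,-3],[0,0,-3.5],[0,0,-3.5],[0,0,-2.5],[0,0,-1.5],[0,0,-0.6],[0,0,0],[0,0,0]], fingers=[0.1,0.1,0.1,0.1,0.1,0.1,0.1,0.1])

```text
time: 19.02
tool_pos: [0.5736, 0.1663, 0.0579]
tool_rot: [0.704, -0.073, 0.702, 0.073]
contact_force: [0.7, -0.2, -1.6]
gripper_width: 0.3
```

```bash
python3 look.py 10
```

```text
{'time': np.float64(19.025), 'tool_pos': array([0.5736, 0.1663, 0.0579]), 'contact_force': array([ 0.7207, -0.2259, -1.589 ]), 'gripper_width': np.float64(0.2998), 'joint_pos': array([ 0.1576,  0.1534,  1.8104, -0.    ,  1.1754, -0.0494])}
[[ 0.002 -0.206  0.979]
 [ 0.     0.979  0.206]
 [-1.    -0.     0.002]]
[ 99.1 630.5]
[137.9 668.6]
[119.3 655.3]
```

View pics/w10.png

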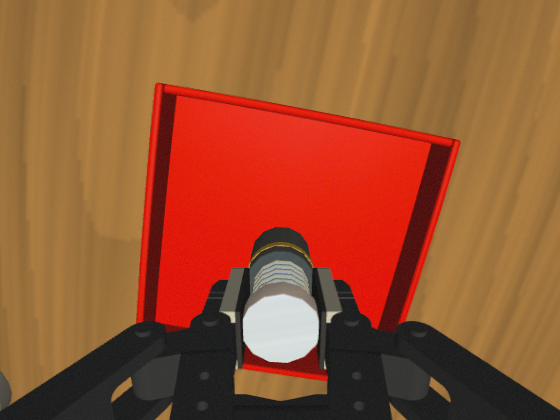

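The spring is over the tray, about mid-floor, with its foot at (281,245). I'll lower it the last ~15 mm.

Emit:
servo_tool(twist=[[0,0,0],[0,0,0],[0,0,0]], xyz=[[0,0,-0.6],[0,0,-0.5],[0,0,0]], fingers=[0.1,0.1,0.1])

```text
time: 19.45
tool_pos: [0.5719, 0.166, 0.0446]
tool_rot: [0.703, -0.073, 0.704, 0.073]
contact_force: [-0.0, 0.5, -1.3]
gripper_width: 0.307
```

Emit:
servo_tool(twist=[[0,0,0],[0,0,0],[0,0,0]], xyz=[[0,0,-0.15],[0,0,-0.1],[0,0,0]], fingers=[0.1,0.1,0.1])

```text
time: 19.82
tool_pos: [0.5727, 0.1661, 0.0433]
tool_rot: [0.703, -0.073, 0.703, 0.073]
contact_force: [-1.1, 0.7, -0.5]
gripper_width: 0.299
```

Emit:
servo_tool(twist=[[0,0,0],[0,0,0],[0,0,0]], xyz=[[0,0,-0.1],[0,0,-0.1],[0,0,0]], fingers=[0.1,0.1,0.1])

```text
time: 20.2
tool_pos: [0.5727, 0.1661, 0.0413]
tool_rot: [0.703, -0.073, 0.703, 0.073]
contact_force: [-1.7, 0.3, 2.0]
gripper_width: 0.3
```

Emit:
servo_tool(twist=[[0,0,0],[0,0,0],[0,0,0],[0,0,0],[0,0,0],[0,0,0],[0,0,0]], xyz=[[0,0,0],[0,0,0],[0,0,0],[0,0,0],[0,0,0],[0,0,0],[0,0,0]], fingers=[0.33,0.37,0.42,0.5,0.6,0.65,0.65])

```text
time: 21.08
tool_pos: [0.5726, 0.1661, 0.041]
tool_rot: [0.703, -0.073, 0.703, 0.073]
contact_force: [0.7, -0.4, 0.2]
gripper_width: 0.648
```

Emit:
servo_tool(twist=[[0,0,0],[0,0,0],[0,0,0],[0,0,0],[0,0,0],[0,0,0]], xyz=[[0,0,1],[0,0,2],[0,0,4],[0,0,5],[0,0,5],[0,0,0]], fingers=[0.65,0.65,0.65,0.65,0.65,0.65])

```text
time: 21.82
tool_pos: [0.576, 0.1667, 0.2196]
tool_rot: [0.708, -0.073, 0.699, 0.073]
contact_force: [-0.4, 0.4, -0.3]
gripper_width: 0.649
```

```bash
python3 look.py 11
python3 - <<'E'
from h import *
save("top","pics/t11.png"); save("scene","pics/s11.png")
E
```

```text
{'time': np.float64(21.825), 'tool_pos': array([0.576 , 0.1667, 0.2196]), 'contact_force': array([-0.3663,  0.4199, -0.312 ]), 'gripper_width': np.float64(0.6485), 'joint_pos': array([ 0.1576, -0.0083,  1.6944,  0.    ,  1.442 , -0.0494])}
[[ 0.013 -0.206  0.979]
 [ 0.002  0.979  0.206]
 [-1.    -0.001  0.013]]
[150.5 457.7]
[165.5 528.8]
[157.3 497.7]
```

View pics/w11.png

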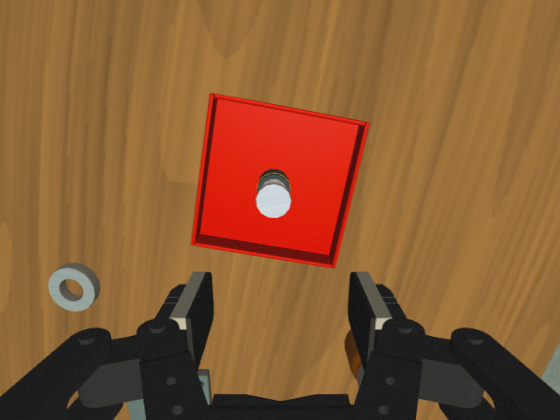

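View pics/s11.png

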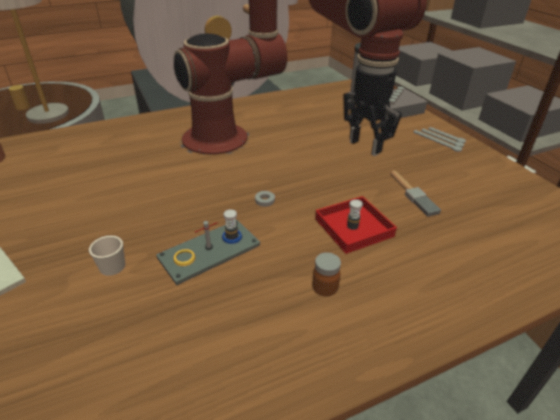

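The tired spring stands upright at about mid-tray: (273,190) in the wrist view, (354,213) in the scene view. The blue-seat spring stands in its seat at (231,226), the yellow seat is empty, and the bystanders have not moved. I'll hand the job in.

Run:
```python
from h import *
print(job.job_done(), manip.state()["time"])
```

```text
the job is handed in; nothing more can be done
the job is handed in; nothing more can be done
```

The spring in the yellow-rimmed seat is the tired one. It now stands upright in the red tray, and the good one is still in the blue-rimmed seat.

| Spring | Press force | Hold | Cap top under load | Against the 73 mm mark |
|---|---|---|---|---|
| Blue seat (tested first) | about 12 N | over 1 s | about 77 mm | about 4 mm above: good |
| Yellow seat | about 12 N | over 1 s | about 69.5 mm | about 3.5 mm below: tired |

The highest vertical force I read was 12.2 N, and neither spring was squashed solid. A sideways force of 2 to 4 N showed on the tool during both presses.

The last pictures show the tired spring upright near the middle of the tray and the yellow seat empty. The jar, bearing, brush and cup look unmoved by eye; I did not measure their positions afterwards. The gripper was open and clear when I handed in, at about 22 s. No check failed or disagreed.

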